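# Load and crank the inclined jar mixer

### The arm

A 6-joint arm with a two-finger parallel gripper is mounted at the origin on a cart in front of the work surface, level with it; the furniture and walls round the work are solid. World frame = base frame: x ahead of the robot, y to its left, z up, the work surface at z = 0. Lengths are in m, angles in rad, forces in N, time in s.
With the tool pointing down it reaches from about 0.275 to 1 m from the base axis. Payload 8.4 kg.
Tool frame: the origin (TCP) lies midway between the tips of the shut fingers; the grasp point (between the pads) lies 19 mm behind it; z points along the fingers, y is the line along which they close (so a half turn about z gives the same grasp; the last joint's range is limited). The gripper opens to 85 mm and grips with 20 to 120 N. Pads are 22 mm wide; open, the fingers measure 114 mm over their backs; the gripper's body (76 mm by 85 mm) begins 54 mm behind the grasp point. The pads swing forward as they close: fully open they stand 13 mm farther back than shut.
Start: joints at [1.149, 0.353, 1.633, -0, 1.155, -0.002], TCP at [0.255, 0.571, 0.231] pointing down, gripper open.
Joint ranges: [-2.63, 2.63], [-0.92, 2.1], [0.06, 2.66], [-1.3, 4.44], [0, 2.69], [-3.02, 3.02]. Speed limits (rad/s): [2.22, 2.22, 2.79, 3.14, 3.14, 3.14].

### API

Orientations are given as a unit quaternion [x, y, z, w].
In Python, from plant import * gives the robot as it stands.
- The arm moves only by the tool play_rows, never from a script. Its argument "increments" is a list that holds one entry, the list of rows, each a list of 7 numbers: the shift along the tool's x, y, z in units of 0.1 m (1.0 is 0.1 m), then the turn, a rotation vector about the tool's x, y, z in units of 90 degrees (1.0 is 90 degrees), then the opening, from -1 (shut) to 1 (fully open). In form: [[[tx, ty, tz, ax, ay, az, grip], ...]]. A call has 1 to 5 rows; each row is the pose to reach, as a shift and turn from the pose commanded when the call began, along the tool's axes at that moment; what a row does not reach only later rows make up. A row lasts 1/12 s, in which the tool goes at most 41.7 mm and 7.16 degrees, less where a joint would pass 70% of its speed; a pose out of reach is approached as far as the arm can. A call with a number of a shift or a turn outside -1 to 1 is refused whole. A call with a gripper value outside its range is refused whole. The fingers move at their own pace and stop on an object; the grip force is fixed at half the most. Time passes only in rows, so rows that repeat a pose let the fingers close. It gives the time, the measured TCP pose, the force, the opening and the grip force at its end, in the units of the state.
- get_state(): the state, without advancing time (a new reading comes with each control period).
- grab_frame(name): name is "side" or "top"; returns a dict with "frame" (480x640x3 uint8, red, green, blue), "z_map" (480x640 float32, m along the optical axis (not along the pixel's ray), 0 where there is no reading), "vfov" (degrees; the focal length in pixels is half the picture's height over the tangent of half this angle, whatever the lens; pixels are square), "cx", "cy" (the principal point, pixels), "extrinsics" (4x4, takes a point from camera to world coordinates). Camera axes: x right, y up, looking along -z (the intrinsics and any distortion apply to the point x, -y, -z); pixel columns grow to the right and rows downward; lengths in m; the calibration is good to about 2 mm. A picture is of the moment at which its call begins.
- hand_in(): hands the job in; it is judged then, once.
The state is a dict: "t": time; "q": joint angles; "dq": joint speeds; "joint_torque": joint torques, N m; "position": TCP position; "tcp_rot": TCP orientation; "ft_force": force on the tool from outside, world axes, zero at the start; "moment": the same for the moment, N m; "gripper_width": finger opening in m; "grasp_force": force on a finger pad.
Only numpy, scipy, OpenCV 4.12 (cv2) and the standard library are available. Lean on these libraries where they do the work, as an engineer would, in place of code of your own. Each camera call takes 0.05 s, during which the arm holds its last target. There are 200 camera calls.

### The job

Stand the heavy white screw-top jar in the steel cup of the hand-cranked mixer and let go of it. Then crank the mixer by its black knob exactly two full turns clockwise (seen from above), slowly and evenly at several seconds a turn, keeping control so that the heavy jar never falls back or runs away over the top. Finish with the jar still seated in the cup at the lowest point, the mixer at rest, and leave everything else on the worktop as it is.

Things in the scene. Friction and masses are not known exactly. Their poses are not given: they have to be found in the camera images.
- jar: the task's jar: a white screw-top jar, 82 mm tall, body 62 mm and lid 64 mm in diameter (the lid is the top 18 mm), full and heavy (about 0.6 kg, 0.45 to 0.8), standing upright on the worktop to the left of the mixer. Origin at the centre of its underside, z up through the lid
- mixer: fixed stand of the hand-cranked jar mixer: grey foot plate 190 x 145 mm on the worktop, with a bearing whose axis leans 25 degrees from vertical towards the stand's own -x side (to the robot's left and towards it). Origin on the worktop, 120 mm straight below the point where that axis meets the underside of the rotor arm
- hub (a point): point on the rotor's axis, at the upper face of its aluminium arm (10 mm thick, slanting 70 to 155 mm above the worktop). z = axis of rotation, up and to the robot's left and towards it, 25 degrees from vertical; x points along the arm to the crank knob, -x to the steel cup. A bolt head stands 17 mm above this point. Turns with the rotor
- cup_floor (a point): centre of the inner floor of the steel cup, 75 mm from the axis on the arm's -x side; axes as the hub's, so z points out of its mouth. Inner diameter 75 mm, flaring at the mouth to 92 mm outside; rim 31 mm above the floor. The jar's foot fits with about 5 mm to spare all round; a seated jar stands flat on the floor, 25 degrees from vertical, and may lean on the lower wall
- crank_grip (a point): middle of the black crank knob, a round handle 28 mm thick, 58 mm long, along the hub's z axis, 70 mm from the axis on the arm's +x side, across from the cup. It turns freely on its pin, so the hand need not turn with the arm. This point is 35 mm above the arm's upper face; the knob ends 26 mm above it. Axes as the hub's
- mixer_rotor (a joint): rotor angle, rad: 0 = cup at the lowest point of its circle (stand's -x side), knob highest; grows clockwise seen from above; counts on over turns (one turn 6.283). Starts within 0.25 of 0; friction 0.06 N m holds it with the cup empty. Lifting the loaded cup takes up to 0.4 N m (6 N at the knob); past the top it runs away if let go; let go near the bottom it rests within about 0.3 of lowest
- flask_2: green one-litre flask with a dark blue screw cap, 69 x 85 x 218 mm, a bystander standing left of and beyond the mixer; origin at the centre of its underside
- flask_4: green one-litre flask with a dark blue screw cap, 69 x 85 x 218 mm, a bystander standing left of and beyond the mixer; origin at the centre of its underside
- lab_bottle: small white bottle with a blue cap, 57 mm in diameter, 118 mm tall, a bystander at the left; origin at the centre of its underside
- wipe_box: small dark blue carton of gloves, 62 x 110 x 50 mm, a bystander at the right; origin at the centre of its underside
- soap_pump: white pump bottle, 44 x 62 x 180 mm, a bystander at the right; origin at the centre of its underside
- marker: grey and black felt marker lying flat, 130 mm long, 22 mm thick, a bystander between the jar and the mixer; origin at the centre of its underside
Mind the look-alikes: they are no part of the job. Leave any red look-alike of the jar alone.

How it is judged:
By the outcome, as a careful person would: the job done as asked, in the order asked, and still so for the second after the job is handed in, with the robot touching nothing.
It also fails if it takes over 72 s, if anything falls off the work surface, if the arm or the gripper's body presses on something with over 40 N, if the wrist force passes 120 N, or if a joint passes its speed limit or range.

## Working session

There is one attempt and no reset: what is moved stays moved. The work goes in short steps, Python scripts to look and compute and a tool call to move; the robot and the scene stay as the last step left them, time stands still between calls to the robot, and variables do not carry over. Pictures are saved under pics/ and viewed, at most 10 in all, crops included, and the job is handed in when it is done.

Besides the shell and the picture viewer there is one more tool, called after ">>>" as name(argument=value, ...) on one line, values as JSON. play_rows: Moves the arm, as the interface text tells. Shifts and turns lie within -1 to 1; 1 stands for 0.1 m of shift or 90 degrees of turn. Its arguments: {"type":"object","properties":{"increments":{"type":"array","items":{"type":"array","items":{"type":"array","items":{"type":"number"}}}}},"required":["increments"]}

```bash
ls; mkdir -p pics; python3 - <<'E'
from plant import *
import cv2,numpy as np
s=get_state();print(s)
for n in ("side","top"):
    g=grab_frame(n);cv2.imwrite(f"pics/{n}0.png",g["frame"][:,:,::-1]);np.savez(f"{n}0.npz",**g)
    print(n,g["vfov"],g["cx"],g["cy"],g["extrinsics"].round(4).tolist(),[k for k in g])
E
```

```text
pics
{'t': 0.0, 'q': array([ 1.14856012e+00,  3.53660794e-01,  1.63409996e+00,  3.31745935e-05,
        1.15520207e+00, -2.41269266e-03]), 'dq': array([-0.000784  ,  0.00088641, -0.00051837, -0.00023366, -0.00076475,
        0.00113309]), 'joint_torque': array([-2.14212392e-03, -6.05252767e+01, -3.42063081e+01, -2.83695035e-04,
        9.31151386e-03, -1.31033352e-05]), 'position': array([0.25455991, 0.57030943, 0.2305684 ]), 'tcp_rot': array([ 2.08380104e-01,  9.78047679e-01, -6.66501146e-04, -1.59199360e-04]), 'ft_force': array([ 0.24640161,  0.12341778, -0.34730943]), 'moment': array([-0.0268524 , -0.00662587, -0.03850421]), 'grasp_force': 0.0, 'gripper_width': 0.08535462923649076}
side 54.3997117394521 316.39299553185623 245.70972673776947 [[-0.9961, 0.0677, -0.0558, 0.4869], [-0.0854, -0.6036, 0.7927, 0.8558], [0.02, 0.7944, 0.6071, 0.8291], [0.0, 0.0, 0.0, 1.0]] ['frame', 'z_map', 'vfov', 'cx', 'cy', 'extrinsics']
top 42.363135455445715 318.00100521150375 244.40025779359004 [[0.0858, 0.9729, -0.2148, 0.2161], [-0.9963, 0.0831, -0.0216, -0.0573], [-0.0032, 0.2159, 0.9764, 1.607], [0.0, 0.0, 0.0, 1.0]] ['frame', 'z_map', 'vfov', 'cx', 'cy', 'extrinsics']
```

View pics/side0.png

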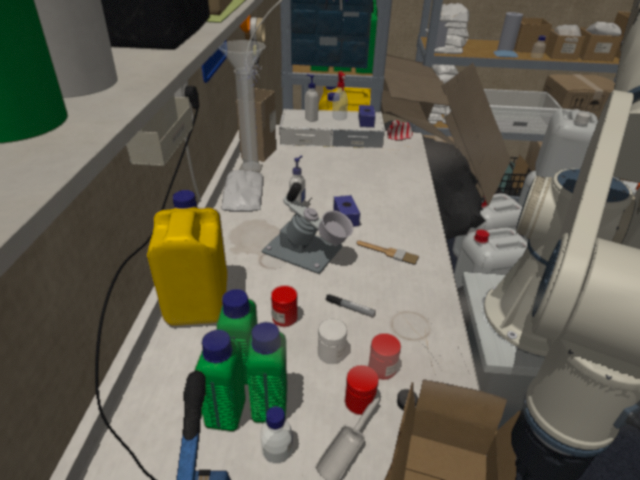

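View pics/top0.png

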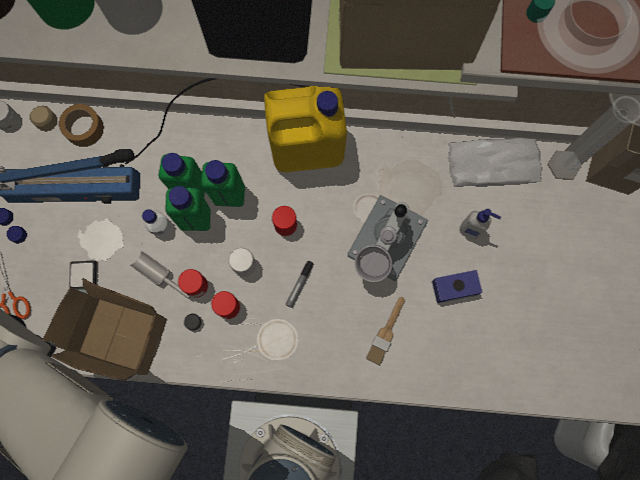

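Candidates for the jar, as top and side pixels:
- White jar: top (241,262), side (332,340).
- Red look-alikes: top (285,220), (191,282), (225,305).
- White lab bottle with blue cap: top (153,221).

I choose the white one and will check it in a crop.

```bash
cat > h.py <<'E'
import numpy as np,cv2
def cam(g):
    f=240/np.tan(np.radians(float(g["vfov"]))/2); return f,float(g["cx"]),float(g["cy"]),np.array(g["extrinsics"])
def cloud(g):
    f,cx,cy,E=cam(g); v,u=np.mgrid[0:480,0:640]; z=g["z_map"]
    p=np.stack([(u-cx)/f*z,-(v-cy)/f*z,-z],-1)
    w=p@E[:3,:3].T+E[:3,3]; w[z==0]=np.nan; return w
def ray(g,u,v):
    f,cx,cy,E=cam(g); d=E[:3,:3]@np.array([(u-cx)/f,-(v-cy)/f,-1]); return E[:3,3],d
def on_plane(g,u,v,h):
    o,d=ray(g,u,v); return o+d*(h-o[2])/d[2]
def proj(g,P):
    f,cx,cy,E=cam(g); p=(np.asarray(P)-E[:3,3])@E[:3,:3]; return np.stack([cx-f*p[...,0]/p[...,2],cy+f*p[...,1]/p[...,2]],-1)
E
python3 - <<'E'
from h import *
T=np.load("top0.npz");S=np.load("side0.npz")
a=cv2.resize(T["frame"][170:330,210:470],None,fx=3,fy=3,interpolation=cv2.INTER_CUBIC)[:, :780]
b=cv2.resize(S["frame"][170:370,240:440],None,fx=3,fy=3,interpolation=cv2.INTER_CUBIC)
cv2.imwrite("pics/ct.png",a[:,:,::-1]);cv2.imwrite("pics/cs.png",b[:,:,::-1])
ct=cloud(T);cs=cloud(S)
for n,g,c in(("top",T,ct),("side",S,cs)):
    f=g["frame"].astype(int)
    # table
    for (u,v) in ([(260,300),(330,180),(450,330)] if n=="top" else [(400,290),(380,300)]): print(n,"table",c[v,u].round(4))
u,v=241,260
print("lid",ct[v,u]); 
# jar points: lid region by height
m=(ct[...,2]>0.075)&(ct[...,2]<0.09); m[:,:215]=0;m[:,268:]=0;m[:240]=0;m[290:]=0
k,l,st,ce=cv2.connectedComponentsWithStats(m.astype(np.uint8));i=1+np.argmax(st[1:,4]);mm=(l==i)
(cu,cv_),r=cv2.minEnclosingCircle(np.argwhere(mm)[:,::-1].astype(np.int32));print("lid circ",cu,cv_,r,on_plane(T,cu,cv_,.082),np.nanmedian(ct[mm],0),np.ptp(ct[mm],axis=0))
ms=np.zeros((480,640),bool);ms[310:370,310:352]=1;ms&=(cs[...,2]>.078)&(cs[...,2]<.09)
print("side lid",ms.sum(),np.nanmean(cs[ms],0),np.nanmin(cs[ms],0),np.nanmax(cs[ms],0))
E
```

```text
top table [0.4086 0.1159 0.0021]
top table [ 7.513e-01 -3.890e-02 -7.000e-04]
top table [ 0.373  -0.3791  0.0045]
side table [ 3.294e-01 -6.130e-02 -2.000e-04]
side table [ 0.3823 -0.0195 -0.0016]
lid [0.49414682 0.16467952 0.08750285]
lid circ 241.1666717529297 259.8333435058594 12.492308616638184 [0.49561284 0.16511456 0.082     ] [0.49534456 0.16499349 0.08284707] [0.06192312 0.0621684  0.01480182]
side lid 507 [0.49635999 0.17017372 0.08178257] [0.45394783 0.13643074 0.07836619] [0.52725157 0.26949091 0.08565865]
```

View pics/ct.png

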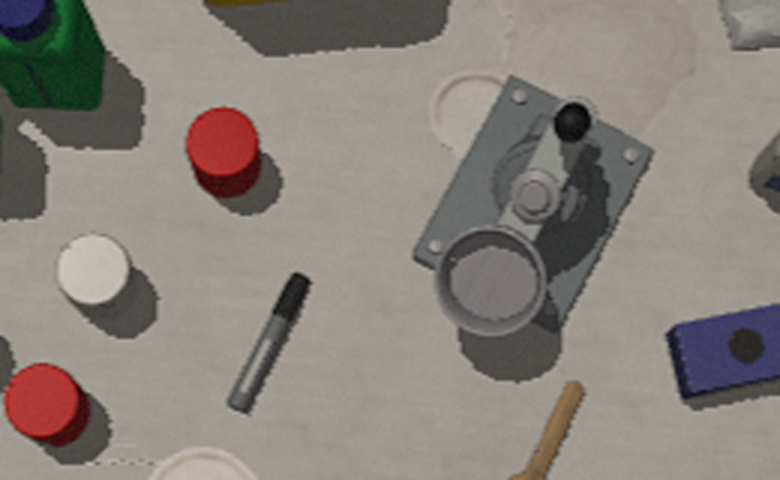

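View pics/cs.png

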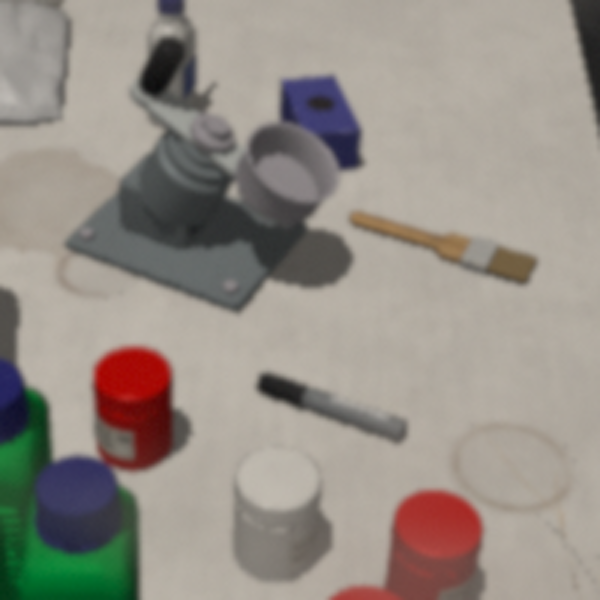

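The crops confirm a white jar with a white lid at top (241,260). The mixer's cup rim is at top ≈(374,263), the bolt at (388,235), the knob at (401,211) and the plate corners at (381,195), (427,220) and (348,256). Next I fit the stand pose from these points.

```bash
cat > fit.py <<'E'
from h import *
from scipy.optimize import least_squares
t=np.radians(25)
def frame(p):  # O x,y, yaw, theta
    x,y,psi,th=p[:4]; xs=np.array([np.cos(psi),np.sin(psi),0]);z=np.array([0,0,1.])
    a=np.cos(t)*z-np.sin(t)*xs; r0=np.cos(t)*xs+np.sin(t)*z
    r=np.cos(th)*r0-np.sin(th)*np.cross(a,r0)
    hub=np.array([x,y,.12])+.01*a
    return hub,r,a,r0
E
python3 - <<'E'
from fit import *
T=np.load("top0.npz");S=np.load("side0.npz");ct=cloud(T);cs=cloud(S)
Tc=lambda u,v:(210+u/3-.33,170+v/3-.33);Sc=lambda u,v:(240+u/3-.33,170+v/3-.33)
# knob masks
def knob(g,c,u0,u1,v0,v1):
    m=np.zeros((480,640),bool);m[v0:v1,u0:u1]=1;m&=g["frame"].max(2)<50;m&=(c[...,2]>.13)
    k,l,st,ce=cv2.connectedComponentsWithStats(m.astype(np.uint8));i=1+np.argmax(st[1:,4]);mm=l==i
    print("knob",st[i],ce[i],np.nanmedian(c[mm],0),np.nanmax(c[mm],0));return ce[i],mm
kt,mt=knob(T,ct,390,412,200,222);ks,ms=knob(S,cs,280,306,180,205)
# rim by bright edge? : depth at rim
for n,c,bx in(("T",ct,(350,400,240,285)),("S",cs,(318,358,205,248))):
    u0,u1,v0,v1=bx;q=c[v0:v1,u0:u1].reshape(-1,3);q=q[q[:,2]>.04];print(n,len(q),np.nanmax(q,0),np.nanmin(q,0))
print("plate z",[ct[int(v),int(u)].round(4) for u,v in [Tc(512,95),Tc(630,165),Tc(435,230)]],[cs[int(v),int(u)].round(4) for u,v in [Sc(100,250),Sc(200,270)]])
obsT={"bolt":Tc(534,195),"rim":Tc(491,280),"knobtop":Tc(573,123)}
obsS={"bolt":Sc(212,132),"rim":Sc(288,166)}
cT=[Tc(512,75),Tc(652,150),Tc(415,258)]
cS=[Sc(65,243),Sc(240,310)]
def model(p):
    hub,r,a,r0=frame(p);h=p[4]
    return dict(bolt=hub+.015*a,rim=hub-.075*r+(h+.031)*a,knobtop=hub+.07*r+.059*a,knobc=hub+.07*r+.032*a)
def corners(p):
    # plate centre offset along xs p[5], thickness p[6]
    xs=np.array([np.cos(p[2]),np.sin(p[2]),0]);ys=np.array([-xs[1],xs[0],0]);c=np.array([p[0],p[1],p[6]])+p[5]*xs
    return {(i,j):c+i*.095*xs+j*.0725*ys for i in(1,-1) for j in(1,-1)}
def res(p):
    m=model(p);R=[]
    for k,o in obsT.items():R+=list(proj(T,m[k])-o)
    for k,o in obsS.items():R+=list(proj(S,m[k])-o)
    R+=list(proj(S,m["knobc"])-ks)
    c=corners(p)
    R+=list(proj(T,c[1,1])-cT[0])+list(proj(T,c[1,-1])-cT[1])+list(proj(T,c[-1,1])-cT[2])
    R+=list(proj(S,c[1,1])-cS[0])+list(proj(S,c[-1,1])-cS[1])
    R.append((p[6]-.01)/.002)
    return np.array(R)
b=on_plane(T,*obsT["bolt"],.15)
s=least_squares(res,[b[0],b[1],-.6,0,.0,0,.01],x_scale=[.01,.01,.1,.1,.01,.01,.01],loss="soft_l1")
np.save("fit.npy",s.x);print(s.x.round(4));print(res(s.x).round(2))
J=s.jac;print("sd",np.sqrt(np.diag(np.linalg.inv(J.T@J))).round(4))
m=model(s.x);print({k:v.round(4) for k,v in m.items()});
hub,r,a,r0=frame(s.x);print("hub",hub,"a",a,"r",r)
for n,c,k in(("bolt T",ct,obsT["bolt"]),):print(n,c[int(round(k[1])),int(round(k[0]))])
E
```

```text
knob [395 204  12  14 115] [400.29565217 210.5826087 ] [ 0.61950795 -0.21121297  0.21253534] [ 0.64519816 -0.19858896  0.22168008]
knob [288 184  13  18 143] [293.63636364 192.1048951 ] [ 0.62519883 -0.20254095  0.19163815] [ 0.64152821 -0.19458693  0.21458151]
T 1265 [ 0.5741717  -0.11760522  0.15479395] [ 0.46454203 -0.22579669  0.08090342]
S 1112 [ 0.5587522  -0.11515162  0.14997814] [ 0.44923049 -0.39047647  0.0402835 ]
plate z [array([ 0.7   , -0.1773,  0.011 ]), array([ 0.6455, -0.2847,  0.0103]), array([ 0.5717, -0.1171,  0.0074])] [array([ 0.6805, -0.1631,  0.0125]), array([ 0.5855, -0.1473,  0.012 ])]
[ 0.5863 -0.1963 -0.4134 -0.0021 -0.0025  0.0166  0.0092]
[ 0.26  0.07 -0.04 -0.56 -0.82  0.73  1.   -2.75 -0.1  -0.23 -0.53 -1.16
 -0.93  0.16  0.76  0.11 -1.82 -0.   -0.58 -0.16 -0.07 -0.74 -0.42]
sd [0.0013 0.0013 0.0129 0.0285 0.004  0.0021 0.0019]
{'bolt': array([ 0.5766, -0.1921,  0.1427]), 'rim': array([ 0.5091, -0.1626,  0.1232]), 'knobtop': array([ 0.6177, -0.2099,  0.2121]), 'knobc': array([ 0.6282, -0.2145,  0.1876])}
hub [ 0.58240853 -0.19460873  0.12906308] a [-0.38702411  0.16976023  0.90630779] r [ 0.8308075  -0.36215116  0.42261735]
bolt T [ 0.57498187 -0.19191495  0.14663656]
```

```bash
python3 - <<'E'
from fit import *
T=np.load("top0.npz");S=np.load("side0.npz")
p=np.load("fit.npy");hub,r,a,r0=frame(p);R=np.stack([r0,np.cross(a,r0),a],1)
for n,g in(("T",T),("S",S)):
    c=cloud(g);q=(c-hub)@R
    d=np.hypot(q[...,0]+.075,q[...,1])
    fl=(d<.030)&(abs(q[...,2])<.02);Q=q[fl];A=np.c_[Q[:,:2],np.ones(len(Q))];co=np.linalg.lstsq(A,Q[:,2],rcond=None)[0]
    print(n,"floor",fl.sum(),np.median(Q[:,2]),"tilt",co.round(3))
    rim=(d<.056)&(d>.036)&(q[...,2]>.022)&(q[...,2]<.045);Q=q[rim]
    f=least_squares(lambda s:np.hypot(Q[:,0]-s[0],Q[:,1]-s[1])-s[2],[-.075,0,.042],loss="soft_l1",f_scale=.002).x
    h=cv2.minEnclosingCircle((Q[:,:2]*1e4).astype(np.int32).reshape(-1,1,2))
    print("rim",rim.sum(),f.round(4),np.percentile(Q[:,2],[50,90,98]).round(4),"enc",np.array(h[0])/1e4,h[1]/1e4)
    kn=(np.hypot(q[...,0]-.07,q[...,1])<.022)&(q[...,2]>.02)&(q[...,2]<.08)&(g["frame"].max(2)<60);Q=q[kn]
    print("knob",kn.sum(),np.median(Q,0).round(4),np.percentile(Q[:,2],[2,95,99]).round(4))
    if n=="T": tt=Q[Q[:,2]>.05];print("ktop",tt.mean(0),len(tt))
    arm=(abs(q[...,1])<.008)&(q[...,0]>.025)&(q[...,0]<.05)&(abs(q[...,2])<.02);print("armtop",arm.sum(),np.median(q[arm],0).round(4))
    bo=(np.hypot(q[...,0],q[...,1])<.011)&(q[...,2]>.0)&(q[...,2]<.03);print("bolt",bo.sum(),np.median(q[bo],0).round(4))
    pl=(c[...,2]>.006)&(c[...,2]<.016)&(np.hypot(c[...,0]-.59,c[...,1]+.2)<.15);P=c[pl];print("plate",pl.sum(),np.median(P[:,2]));
    m=cv2.morphologyEx(pl.astype(np.uint8),cv2.MORPH_CLOSE,np.ones((5,5)))
    k,l,st,ce=cv2.connectedComponentsWithStats(m);i=1+np.argmax(st[1:,4]);P=c[(l==i)&pl]
    b=cv2.minAreaRect((P[:,:2]*1e4).astype(np.int32).reshape(-1,1,2));print("rect",b)
E
```

```text
T floor 449 0.006084050983527341 tilt [-0.003  0.008  0.006]
rim 355 [-0.0748 -0.0012  0.0415] [0.034  0.0395 0.0424] enc [-0.0756362  -0.00101863] 0.04612646179199219
knob 122 [ 0.0725 -0.0005  0.0594] [0.029  0.0655 0.0682]
ktop [ 0.07054836 -0.00041099  0.05996739] 103
armtop 61 [0.0374 0.0003 0.0008]
bolt 67 [ 0.0003 -0.0005  0.0184]
plate 1901 0.010924867306562946
rect ((6436.62353515625, -1357.100830078125), (1316.15185546875, 2821.639892578125), 54.678260803222656)
S floor 156 0.005237683667166008 tilt [0.008 0.013 0.006]
rim 322 [-0.0766  0.0005  0.0418] [0.0321 0.0367 0.0385] enc [-0.07581104 -0.00174708] 0.04814761962890625
knob 129 [0.0642 0.0104 0.0455] [0.0215 0.0613 0.062 ]
armtop 39 [ 0.0379  0.0008 -0.0003]
bolt 41 [-0.0006  0.0033  0.0168]
plate 1389 0.01135376366445695
rect ((6038.82177734375, -2009.092529296875), (1451.640380859375, 1924.6044921875), 66.65861511230469)
```

```bash
cat > mv.py <<'E'
from fit import *
from scipy.spatial.transform import Rotation as Ro
p=np.load("fit.npy");hub,_,a,r0=frame(p);tg=np.cross(a,r0)
floor=hub-.0755*r0-.0008*tg+.0055*a
xs=np.array([np.cos(p[2]),np.sin(p[2]),0])
def Rz(y,z): z=z/np.linalg.norm(z); y=y-z*(y@z); y/=np.linalg.norm(y); return Ro.from_matrix(np.stack([np.cross(y,z),y,z],1))
Rdown=Rz(xs,np.array([0,0,-1.])); Rtilt=Rz(r0,-a)
def seq(P,R,way):
    """way: (target p, target R, total rows); prints calls' end values, splitting evenly; returns end pose"""
    for tp,tR,n in way:
        P0,R0=P,R;d=(R0.inv()*tR).as_rotvec();k=-(-n//5)
        for i in range(k):
            f=(i+1)/k;np_=P0+f*(tp-P0);nR=R0*Ro.from_rotvec(d*f)
            s=(R.inv().apply(np_-P)*10).round(3);w=((R.inv()*nR).as_rotvec()/(np.pi/2)).round(3)
            print(s.tolist(),w.tolist());P=P+R.apply(s/10);R=R*Ro.from_rotvec(w*np.pi/2)
    print("end",P.round(4));return P,R
E
python3 - <<'E'
from plant import *
from mv import *
s=get_state();jar=np.array([.4955,.1652,0]);print("floor",floor)
seq(s["position"],Ro.from_quat(s["tcp_rot"]),[(jar+[0,0,.16],Rdown,25),(jar+[0,0,.045],Rdown,10)])
E
```

```text
floor [ 0.51729537 -0.16692174  0.10214009]
[-0.77, -0.543, 0.142] [-0.0, 0.0, 0.199]
[-0.9, -0.28, 0.142] [-0.0, 0.0, 0.199]
[-0.943, 0.01, 0.142] [-0.0, 0.0, 0.2]
[-0.893, 0.301, 0.142] [-0.0, 0.001, 0.199]
[-0.758, 0.561, 0.141] [-0.0, -0.0, 0.199]
[-0.0, 0.001, 0.575] [-0.0, -0.0, -0.0]
[-0.0, 0.0, 0.575] [-0.0, -0.0, -0.0]
end [0.4955 0.1652 0.045 ]
```

>>> play_rows(increments=[[[-0.08, -0.05, 0.02, 0, 0, 0.03, 1], [-0.2, -0.14, 0.04, 0, 0, 0.07, 1], [-0.38, -0.27, 0.08, 0, 0, 0.11, 1], [-0.57, -0.4, 0.11, 0, 0, 0.15, 1], [-0.77, -0.543, 0.142, 0, 0, 0.199, 1]]])

```text
t: 0.52
position: [0.303, 0.489, 0.2165]
tcp_rot: [0.359, 0.933, -0.0, -0.0]
ft_force: [0.4, -0.4, -0.6]
gripper_width: 0.0853
grasp_force: 0.0
```

>>> play_rows(increments=[[[-0.18, -0.056, 0.028, 0, 0, 0.04, 1], [-0.36, -0.112, 0.056, 0, 0, 0.08, 1], [-0.54, -0.168, 0.084, 0, 0, 0.12, 1], [-0.72, -0.224, 0.112, 0, 0, 0.16, 1], [-0.9, -0.28, 0.142, 0, 0, 0.199, 1]]])

```text
t: 0.93
position: [0.3513, 0.4077, 0.2025]
tcp_rot: [0.5, 0.866, -0.0, -0.0]
ft_force: [0.5, 0.4, -0.2]
gripper_width: 0.0854
grasp_force: 0.0
```

>>> play_rows(increments=[[[-0.189, 0.002, 0.028, 0, 0, 0.04, 1], [-0.378, 0.004, 0.056, 0, 0, 0.08, 1], [-0.567, 0.006, 0.084, 0, 0, 0.12, 1], [-0.755, 0.008, 0.112, 0, 0, 0.16, 1], [-0.943, 0.01, 0.142, 0, 0, 0.2, 1]]])

```text
t: 1.35
position: [0.3995, 0.3267, 0.1883]
tcp_rot: [0.63, 0.777, -0.0, -0.0]
ft_force: [0.4, 0.4, -0.2]
gripper_width: 0.0851
grasp_force: 0.0
```

>>> play_rows(increments=[[[-0.179, 0.06, 0.028, 0, 0, 0.04, 1], [-0.357, 0.12, 0.056, 0, 0, 0.08, 1], [-0.536, 0.18, 0.084, 0, 0, 0.12, 1], [-0.714, 0.24, 0.112, 0, 0, 0.16, 1], [-0.893, 0.301, 0.142, 0, 0, 0.2, 1]]])

```text
t: 1.77
position: [0.4477, 0.2458, 0.1741]
tcp_rot: [0.743, 0.669, -0.0, -0.0]
ft_force: [-0.3, 0.4, -0.1]
gripper_width: 0.0851
grasp_force: 0.0
```

>>> play_rows(increments=[[[-0.18, 0.13, 0.03, 0, 0, 0.05, 1], [-0.35, 0.26, 0.07, 0, 0, 0.1, 1], [-0.52, 0.38, 0.1, 0, 0, 0.14, 1], [-0.66, 0.49, 0.125, 0, 0, 0.175, 1], [-0.758, 0.561, 0.141, 0, 0, 0.199, 1]]])

```text
t: 2.18
position: [0.496, 0.1642, 0.1599]
tcp_rot: [0.839, 0.545, -0.0, 0.0]
ft_force: [-0.2, 0.5, 0.4]
gripper_width: 0.0855
grasp_force: 0.0
```

```bash
python3 - <<'E'
from plant import *
from mv import *
s=get_state();jar=np.array([.4955,.1652,0]);print(s["t"],s["q"],s["gripper_width"],s["position"],s["ft_force"])
seq(s["position"],Ro.from_quat(s["tcp_rot"]),[(jar+[0,0,.045],Rdown,10)])
g=grab_frame("side");cv2.imwrite("pics/s1.png",cv2.resize(g["frame"][170:430,220:560],None,fx=2,fy=2)[:,:,::-1])
E
```

```text
2.1833 [ 3.16915094e-01  2.79555591e-01  1.91833877e+00 -2.81791112e-04
  9.44266808e-01  7.35848976e-01] 0.08547501917618638 [0.49602184 0.16417617 0.15992199] [-0.23969624  0.51008532  0.41095303]
[0.004, -0.004, 0.575] [-0.0, 0.0, -0.002]
[0.004, -0.005, 0.574] [-0.0, 0.0, -0.001]
end [0.4955 0.1652 0.045 ]
```

View pics/s1.png

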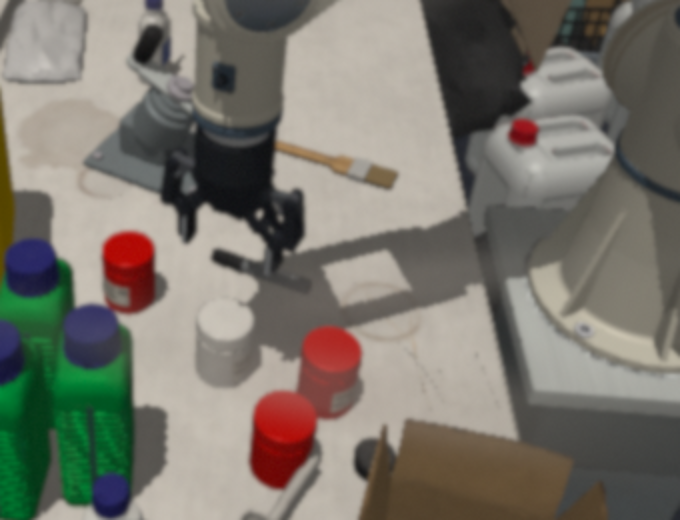

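The gripper (tips at crop (190,235) and (270,265)) hangs above the white jar (crop (225,340)), and the neighbours are clear. Descend and grip.

>>> play_rows(increments=[[[0, 0, 0.08, 0, 0, 0, 1], [0, 0, 0.2, 0, 0, 0, 1], [0, 0, 0.33, 0, 0, 0, 1], [0, 0, 0.46, 0, 0, 0, 1], [0, 0, 0.6, 0, 0, 0, 1]]])

```text
t: 2.65
position: [0.495, 0.1665, 0.0995]
tcp_rot: [0.837, 0.547, 0.0, -0.0]
ft_force: [-0.5, 0.6, 0.4]
gripper_width: 0.0855
grasp_force: 0.0
```

>>> play_rows(increments=[[[0, 0, 0.13, 0, 0, 0, 1], [0, 0, 0.26, 0, 0, 0, 1], [0, 0, 0.38, 0, 0, 0, 1], [0, 0, 0.48, 0, 0, 0, 1], [0, 0, 0.55, 0, 0, 0, 1]]])

```text
t: 3.07
position: [0.4946, 0.1661, 0.0441]
tcp_rot: [0.837, 0.547, -0.001, -0.0]
ft_force: [-0.0, -0.4, -0.5]
gripper_width: 0.0851
grasp_force: 0.0
```

>>> play_rows(increments=[[[0, 0, 0, 0, 0, 0, 0.2], [0, 0, 0, 0, 0, 0, 0.2], [0, 0, 0, 0, 0, 0, 0], [0, 0, 0, 0, 0, 0, -0.5], [0, 0, 0, 0, 0, 0, -1]]])

```text
t: 3.48
position: [0.4956, 0.1657, 0.0457]
tcp_rot: [0.838, 0.546, 0.0, 0.0]
ft_force: [-0.6, 0.6, -2.8]
gripper_width: 0.0625
grasp_force: 66.3
```

>>> play_rows(increments=[[[0, 0, 0, 0, 0, 0, -1], [0, 0, 0, 0, 0, 0, -1], [0, 0, 0, 0, 0, 0, -1], [0, 0, 0, 0, 0, 0, -1], [0, 0, 0, 0, 0, 0, -1]]])

```text
t: 3.9
position: [0.4957, 0.1657, 0.0457]
tcp_rot: [0.838, 0.546, 0.0, -0.0]
ft_force: [-0.9, 1.3, 1.9]
gripper_width: 0.0623
grasp_force: 66.8
```

```bash
python3 - <<'E'
from plant import *
from mv import *
s=get_state();print(s["t"],s["q"],s["gripper_width"],s["position"],s["ft_force"])
P=s["position"];R=Ro.from_quat(s["tcp_rot"])
L=P[2]  # jar bottom at z~0
pre=floor+(.08+L)*a
P,R=seq(P,R,[(P+[0,0,.10],R,5),(pre+.01*a,Rtilt,25),(floor+(L+.04)*a,Rtilt,5)])
E
```

```text
3.9 [3.19635932e-01 4.54430410e-01 1.98842522e+00 1.62924795e-04
 6.98389213e-01 7.34674814e-01] 0.06233299993247719 [0.4957001  0.16568734 0.04565067] [-0.91252117  1.28787386  1.93612616]
[0.0, 0.0, -1.0] [0.0, 0.0, 0.0]
[-0.591, 0.193, -0.159] [-0.056, 0.0, -0.0]
[-0.592, 0.207, -0.141] [-0.055, 0.0, -0.0]
[-0.591, 0.218, -0.124] [-0.056, 0.0, -0.001]
[-0.592, 0.227, -0.103] [-0.055, 0.0, 0.0]
[-0.592, 0.235, -0.084] [-0.056, 0.0, -0.0]
[0.0, -0.001, 0.5] [0.0, 0.0, -0.0]
end [ 0.4841 -0.1524  0.1798]
```

>>> play_rows(increments=[[[0, 0, -0.1, 0, 0, 0, -1], [0, 0, -0.3, 0, 0, 0, -1], [0, 0, -0.55, 0, 0, 0, -1], [0, 0, -0.8, 0, 0, 0, -1], [0, 0, -1.0, 0, 0, 0, -1]]])

```text
t: 4.32
position: [0.4957, 0.1654, 0.1474]
tcp_rot: [0.838, 0.546, 0.0, 0.0]
ft_force: [1.0, 0.7, -4.6]
gripper_width: 0.0624
grasp_force: 67.2
```

>>> play_rows(increments=[[[-0.06, 0.02, -0.016, -0.006, 0, 0, -1], [-0.16, 0.05, -0.04, -0.016, 0, 0, -1], [-0.3, 0.09, -0.08, -0.028, 0, 0, -1], [-0.44, 0.14, -0.12, -0.042, 0, 0, -1], [-0.591, 0.193, -0.159, -0.056, 0, 0, -1]]])

```text
t: 4.73
position: [0.488, 0.1017, 0.1603]
tcp_rot: [0.837, 0.546, 0.023, 0.037]
ft_force: [-0.8, 0.3, -3.8]
gripper_width: 0.0625
grasp_force: 67.5
```

>>> play_rows(increments=[[[-0.118, 0.041, -0.028, -0.011, 0, 0, -1], [-0.236, 0.082, -0.056, -0.022, 0, 0, -1], [-0.355, 0.124, -0.085, -0.033, 0, 0, -1], [-0.474, 0.166, -0.113, -0.044, 0, 0, -1], [-0.592, 0.207, -0.141, -0.055, 0, 0, -1]]])

```text
t: 5.15
position: [0.4831, 0.0405, 0.1775]
tcp_rot: [0.834, 0.544, 0.048, 0.074]
ft_force: [-0.4, 0.1, -5.3]
gripper_width: 0.0625
grasp_force: 67.4
```

>>> play_rows(increments=[[[-0.118, 0.044, -0.025, -0.011, 0, 0, -1], [-0.236, 0.088, -0.05, -0.022, 0, 0, -1], [-0.355, 0.131, -0.075, -0.033, 0, 0, -1], [-0.474, 0.175, -0.1, -0.044, 0, 0, -1], [-0.591, 0.218, -0.124, -0.056, 0, 0, -1]]])

```text
t: 5.57
position: [0.4769, -0.0214, 0.1935]
tcp_rot: [0.83, 0.541, 0.072, 0.11]
ft_force: [0.2, -0.9, -4.5]
gripper_width: 0.0623
grasp_force: 67.4
```

>>> play_rows(increments=[[[-0.118, 0.045, -0.02, -0.011, 0, 0, -1], [-0.236, 0.09, -0.04, -0.022, 0, 0, -1], [-0.355, 0.136, -0.06, -0.033, 0, 0, -1], [-0.474, 0.182, -0.08, -0.044, 0, 0, -1], [-0.592, 0.227, -0.103, -0.055, 0, 0, -1]]])

```text
t: 5.98
position: [0.4704, -0.0833, 0.2092]
tcp_rot: [0.825, 0.538, 0.095, 0.146]
ft_force: [0.5, -0.8, -5.5]
gripper_width: 0.0625
grasp_force: 67.4
```

>>> play_rows(increments=[[[-0.14, 0.055, -0.02, -0.013, 0, 0, -1], [-0.28, 0.11, -0.04, -0.026, 0, 0, -1], [-0.41, 0.163, -0.06, -0.039, 0, 0, -1], [-0.52, 0.207, -0.075, -0.05, 0, 0, -1], [-0.592, 0.235, -0.084, -0.056, 0, 0, -1]]])

```text
t: 6.4
position: [0.4637, -0.1455, 0.2251]
tcp_rot: [0.818, 0.533, 0.118, 0.182]
ft_force: [0.2, -0.4, -5.9]
gripper_width: 0.0622
grasp_force: 67.4
```

```bash
python3 - <<'E'
from plant import *
from mv import *
s=get_state();print(s["t"],s["q"],s["gripper_width"],s["grasp_force"],s["position"],s["ft_force"])
P=s["position"];R=Ro.from_quat(s["tcp_rot"]);L=.0457
P,R=seq(P,R,[(floor+(L+.04)*a,Rtilt,5),(floor+(L+.004)*a,Rtilt,5)])
# jar axis seen: jar white pixels in clouds
for n in("side","top"):
    g=grab_frame(n);c=cloud(g);q=(c-floor)@np.stack([r0,tg,a],1);f=g["frame"].astype(int)
    m=(np.hypot(q[...,0],q[...,1])<.05)&(q[...,2]>.07)&(q[...,2]<.15)&(f.min(2)>110);print(n,m.sum(),np.median(q[m],0),np.percentile(q[m],[2,98],axis=0))
    np.savez(f"{n}2.npz",**g)
    if n=="side":cv2.imwrite("pics/s2.png",cv2.resize(g["frame"][130:330,220:480],None,fx=3,fy=3)[:,:,::-1])
E
```

```text
6.4 [-0.26013516 -0.06093427  2.22690953 -0.12859104  0.54589702  0.25082351] 0.0622371729563219 67.41795659065247 [ 0.46369091 -0.14547756  0.22514604] [ 0.18613049 -0.35993051 -5.91858427]
[0.02, 0.002, 0.502] [0.001, 0.001, -0.001]
[-0.0, 0.0, 0.36] [0.0, 0.0, -0.0]
end [ 0.4981 -0.1585  0.1471]
side 256 [0.01138899 0.02695801 0.12334534] [[-0.00802868  0.0062673   0.0932445 ]
 [ 0.03032673  0.03216206  0.14957989]]
top 5 [0.02523305 0.01924687 0.10078701] [[ 0.01900165 -0.01497356  0.0969343 ]
 [ 0.02864552  0.02431289  0.14548239]]
```

View pics/s2.png

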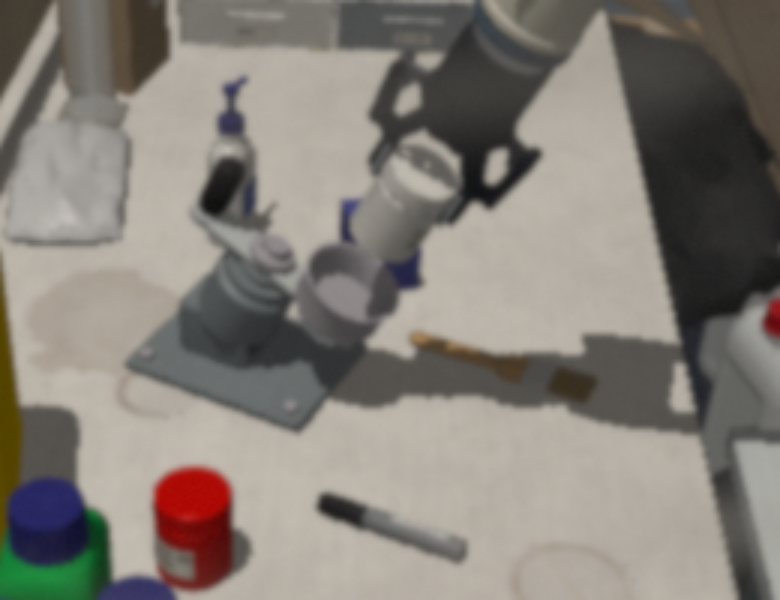

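The jar (crop (405,200)) is held tilted just above the cup (crop (350,290)) and in line with it. I'll check its centring numerically before inserting.

```bash
python3 - <<'E'
from mv import *
g=np.load("side2.npz");c=cloud(g);q=(c-floor)@np.stack([r0,tg,a],1);f=g["frame"].astype(int)
for lo,hi in((.09,.115),(.115,.14),(.09,.14)):
    m=(np.hypot(q[...,0],q[...,1])<.04)&(q[...,2]>lo)&(q[...,2]<hi)&(f.min(2)>60);Q=q[m]
    s=least_squares(lambda s:np.hypot(Q[:,0]-s[0],Q[:,1]-s[1])-.031,[0,0],loss="soft_l1",f_scale=.002);print(m.sum(),s.x.round(4),np.abs(s.fun).mean())
m=(np.hypot(q[...,0],q[...,1])<.04)&(q[...,2]>.06)&(f.min(2)>60);print(np.percentile(q[m][:,2],[0,1,5,20]))
E
```

```text
167 [ 0.0002 -0.0011] 0.00110475131217763
204 [ 0.0002 -0.0012] 0.001061515767472873
371 [ 0.0002 -0.0012] 0.0010828866221625636
[0.08699397 0.09589918 0.11056804 0.15904611]
```

>>> play_rows(increments=[[[0, 0, 0.06, 0, 0, 0, -1], [0, 0, 0.16, 0, 0, 0, -1], [0, 0, 0.28, 0, 0, 0, -1], [0, 0, 0.38, 0, 0, 0, -1], [0, 0, 0.45, 0, 0, 0, -1]]])

```text
t: 6.92
position: [0.482, -0.1513, 0.1828]
tcp_rot: [0.818, 0.534, 0.118, 0.181]
ft_force: [-0.8, 0.1, -4.5]
gripper_width: 0.0627
grasp_force: 67.4
```

>>> play_rows(increments=[[[0, 0, 0.06, 0, 0, 0, -1], [0, 0, 0.14, 0, 0, 0, -1], [0, 0, 0.24, 0, 0, 0, -1], [0, 0, 0.33, 0, 0, 0, -1], [0, 0, 0.39, 0, 0, 0, -1]]])

```text
t: 7.33
position: [0.4973, -0.1584, 0.1476]
tcp_rot: [0.818, 0.533, 0.118, 0.181]
ft_force: [-0.7, 0.1, -5.2]
gripper_width: 0.0626
grasp_force: 67.4
```

>>> play_rows(increments=[[[0, 0, 0.01, 0, 0, 0, -1], [0, 0, 0.02, 0, 0, 0, -1], [0, 0, 0.03, 0, 0, 0, -1], [0, 0, 0.03, 0, 0, 0, -1], [0, 0, 0.03, 0, 0, 0, -1]]])

```text
t: 7.75
position: [0.4983, -0.1589, 0.1464]
tcp_rot: [0.818, 0.533, 0.119, 0.182]
ft_force: [-0.4, 0.6, -5.3]
gripper_width: 0.0627
grasp_force: 67.3
```

```bash
python3 - <<'E'
from plant import *
from mv import *
s=get_state();P=s["position"];print(s["ft_force"]@a,s["ft_force"],s["moment"],((P-floor)@np.stack([r0,tg,a],1)).round(4))
E
```

```text
-4.523592214702733 [-0.36508579  0.56565838 -5.25308905] [ 0.215257    0.45436906 -0.00351702] [ 0.0001 -0.0003  0.0488]
```

>>> play_rows(increments=[[[0, 0, 0.01, 0, 0, 0, -1], [0, 0, 0.02, 0, 0, 0, -1], [0, 0, 0.02, 0, 0, 0, -1]]])

```text
t: 8.0
position: [0.4991, -0.1592, 0.1443]
tcp_rot: [0.818, 0.533, 0.118, 0.182]
ft_force: [-0.6, -0.2, -4.5]
gripper_width: 0.0624
grasp_force: 67.3
```

>>> play_rows(increments=[[[0, 0, 0.01, 0, 0, 0, -1], [0, 0, 0.01, 0, 0, 0, -1], [0, 0, 0.01, 0, 0, 0, -1]]])

```text
t: 8.25
position: [0.4993, -0.1593, 0.144]
tcp_rot: [0.818, 0.533, 0.118, 0.182]
ft_force: [-7.8, 4.2, 9.1]
gripper_width: 0.0624
grasp_force: 69.0
```

Contact with the floor, so release and withdraw along the axis.

>>> play_rows(increments=[[[0, 0, 0, 0, 0, 0, 0.6], [0, 0, 0, 0, 0, 0, 0.8], [0, 0, 0, 0, 0, 0, 1], [0, 0, 0, 0, 0, 0, 1], [0, 0, 0, 0, 0, 0, 1]]])

```text
t: 8.67
position: [0.4997, -0.1594, 0.1435]
tcp_rot: [0.818, 0.533, 0.119, 0.182]
ft_force: [0.7, -0.1, 0.7]
gripper_width: 0.0856
grasp_force: 0.0
```

>>> play_rows(increments=[[[0, 0, -0.08, 0, 0, 0, 1], [0, 0, -0.24, 0, 0, 0, 1], [0, 0, -0.46, 0, 0, 0, 1], [0, 0, -0.7, 0, 0, 0, 1], [0, 0, -0.9, 0, 0, 0, 1]]])

```text
t: 9.08
position: [0.4639, -0.1436, 0.2264]
tcp_rot: [0.818, 0.533, 0.118, 0.181]
ft_force: [0.4, 0.6, 1.0]
gripper_width: 0.0855
grasp_force: 0.0
```

```bash
cat > knob.py <<'E'
from mv import *
B=np.stack([r0,tg,a],1)
def look(g,show=""):
    c=cloud(g);q=(c-hub)@B;f=g["frame"].astype(int)
    kn=(f.max(2)<60)&(np.hypot(q[...,0],q[...,1])<.1)&(np.hypot(q[...,0],q[...,1])>.045)&(q[...,2]>.02)&(q[...,2]<.068)
    k,l,st,ce=cv2.connectedComponentsWithStats(kn.astype(np.uint8))
    if k>1:
        i=1+np.argmax(st[1:,4]);Q=q[l==i]
        s=least_squares(lambda s:np.minimum(np.hypot(Q[:,0]-s[0],Q[:,1]-s[1])-.014,0*Q[:,0]+.0)*0+np.hypot(Q[:,0]-s[0],Q[:,1]-s[1])-.014,np.median(Q,0)[:2],loss="soft_l1",f_scale=.002).x
        print(show,"knob n",st[i,4],"med",np.median(Q,0).round(4),"circ",s.round(4),"px",ce[i])
    w=(f.min(2)>120)&(np.ptp(f,axis=2)<40)&(q[...,2]>.075)&(q[...,2]<.1)&(np.hypot(q[...,0],q[...,1])<.12)
    if w.sum()>20: print(show,"lid",w.sum(),np.median(q[w],0).round(4),np.percentile(q[w][:,2],[50,95]).round(4),"mid",((np.percentile(q[w],1,axis=0)+np.percentile(q[w],99,axis=0))/2).round(4))
E
python3 - <<'E'
from plant import *
from knob import *
s=get_state();print(s["t"],s["ft_force"],((s["position"]-hub)@B).round(4),s["gripper_width"])
for n in("side","top"):
    g=grab_frame(n);look(g,n)
    if n=="side":cv2.imwrite("pics/s3.png",cv2.resize(g["frame"][130:330,220:480],None,fx=3,fy=3)[:,:,::-1])
E
```

```text
9.0833 [0.35747818 0.60389765 0.95432342] [-0.0758 -0.0009  0.1427] 0.08551166960859996
side knob n 126 med [0.0645 0.0107 0.0448] circ [ 0.0689 -0.0008] px [294.43650794 190.57142857]
side lid 301 [-0.0751  0.0082  0.0868] [0.0868 0.0895] mid [-0.076   0.0055  0.0837]
top knob n 121 med [0.0727 0.     0.0599] circ [0.0679 0.0003] px [400.4214876  210.56198347]
top lid 74 [-0.065   0.0225  0.0873] [0.0873 0.0932] mid [-0.0701  0.0036  0.0865]
```

View pics/s3.png

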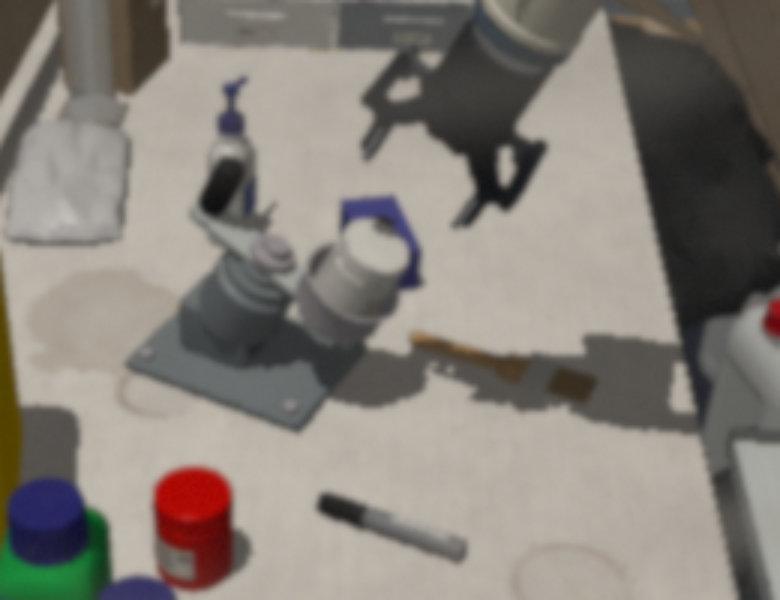

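The jar sits flat in the cup (lid at crop (375,245), lid height as expected), clear of the fingers. The knob is still at 0 rad. Before cranking, I check joint ranges round the circle with a small kinematic fit.

```bash
cat > kin.py <<'E'
from knob import *
def fk(L,q):
    ro,h,l1,e,l2,lt,y=L;X=lambda ax,v:Ro.from_euler(ax,v)
    R4=X('z',q[0])*X('y',q[1]+q[2])*X('z',q[3])*X('y',q[4])
    p=X('z',q[0]).apply([ro,y,h]+X('y',q[1]).apply([0,0,l1])+X('y',q[1]+q[2]).apply([e,0,l2]))+R4.apply([0,0,lt])
    return p,R4*X('z',q[5])
E
python3 - <<'E'
from plant import *
from kin import *
s=get_state()
D=[([1.14856,.353661,1.6341,0,1.155202,-.002413],[.25456,.570309,.230568]),
([.316915,.279556,1.918339,-.000282,.944267,.735849],[.496022,.164176,.159922]),
([.319636,.45443,1.988425,.000163,.698389,.734675],[.4957,.165687,.045651]),
([-.260135,-.060934,2.22691,-.128591,.545897,.250823],[.463691,-.145478,.225146]),(s["q"],s["position"])]
f=least_squares(lambda L:np.concatenate([fk(L,q)[0]-p for q,p in D])*1e3+0,[0,.3,.4,0,.4,.3,0])
print(f.x.round(4),f.fun.round(1));L=f.x
q0=np.array(D[3][0]);P0,R0=fk(L,q0);C=Ro.from_quat(s["tcp_rot"])*fk(L,s["q"])[1].inv();print("rot const check",C.magnitude(), (fk(L,s["q"])[1].inv()*Ro.from_quat(s["tcp_rot"])).as_euler('xyz').round(3))
F=fk(L,s["q"])[1].inv()*Ro.from_quat(s["tcp_rot"])
q=np.array(s["q"])
def ik(p,R,q): return least_squares(lambda q:np.r_[(fk(L,q)[0]-p)*10,((fk(L,q)[1]*F).inv()*R).as_rotvec()],q)
for th in np.radians(np.arange(0,361,30)):
    p=hub+.07*(np.cos(th)*r0-np.sin(th)*tg)+.017*a
    r=ik(p,Rtilt,q);q=r.x;print(int(np.degrees(th)+.5),p.round(3),q.round(2),r.cost.round(6))
P=s["position"];R=Ro.from_quat(s["tcp_rot"])
seq(P,R,[(hub+.0*r0+.15*a,Rtilt,5),(hub+.07*r0+.10*a,Rtilt,5),(hub+.07*r0+.017*a,Rtilt,5)])
E
```

```text
[-0.      0.294   0.5681  0.0585  0.4943  0.3427  0.0015] [ 0. -0. -0. -0.  0. -0. -0.  0. -0.  0.  0.  0.  0.  0.  0.]
rot const check 1.5707963267948966 [-0.     0.     1.571]
0 [ 0.634 -0.217  0.174] [-0.31  0.31  1.93 -0.1   0.47  0.18] 0.0
30 [ 0.612 -0.246  0.17 ] [-0.38  0.3   1.95 -0.04  0.46  0.07] 0.0
60 [ 0.581 -0.26   0.159] [-0.43  0.28  2.01  0.01  0.41 -0.02] 0.0
90 [ 0.548 -0.256  0.144] [-0.45  0.26  2.08  0.04  0.36 -0.07] 0.0
120 [ 0.522 -0.234  0.13 ] [-0.43  0.25  2.16  0.02  0.3  -0.03] 0.0
150 [ 0.511 -0.202  0.119] [-0.37  0.24  2.21 -0.08  0.26  0.12] 0.0
180 [ 0.518 -0.166  0.115] [-0.28  0.24  2.22 -0.23  0.26  0.34] 0.0
210 [ 0.54  -0.138  0.119] [-0.2   0.25  2.19 -0.32  0.29  0.51] 0.0
240 [ 0.571 -0.123  0.13 ] [-0.15  0.27  2.13 -0.33  0.34  0.55] 0.0
270 [ 0.604 -0.128  0.144] [-0.15  0.29  2.05 -0.29  0.4   0.51] 0.0
300 [ 0.629 -0.149  0.159] [-0.18  0.3   1.98 -0.23  0.44  0.41] 0.0
330 [ 0.64  -0.182  0.17 ] [-0.24  0.31  1.94 -0.16  0.47  0.3 ] 0.0
360 [ 0.634 -0.217  0.174] [-0.31  0.31  1.93 -0.1   0.47  0.18] 0.0
[0.008, 0.738, -0.057] [0.003, -0.0, -0.001]
[0.001, 0.7, 0.5] [0.0, -0.0, -0.0]
[-0.001, -0.001, 0.83] [0.0, -0.0, -0.0]
end [ 0.6339 -0.2172  0.1741]
```

>>> play_rows(increments=[[[0, 0.06, -0.005, 0, 0, 0, 1], [0, 0.2, -0.02, 0, 0, 0, 1], [0.005, 0.38, -0.03, 0.001, 0, 0, 1], [0.008, 0.56, -0.05, 0.002, 0, 0, 1], [0.008, 0.738, -0.057, 0.003, 0, 0, 1]]])

```text
t: 9.6
position: [0.5247, -0.1697, 0.2607]
tcp_rot: [0.818, 0.534, 0.117, 0.179]
ft_force: [-0.4, 0.5, 0.4]
gripper_width: 0.0856
grasp_force: 0.0
```

>>> play_rows(increments=[[[0, 0.18, 0.08, 0, 0, 0, 1], [0, 0.36, 0.19, 0, 0, 0, 1], [0, 0.52, 0.31, 0, 0, 0, 1], [0, 0.64, 0.42, 0, 0, 0, 1], [0, 0.7, 0.5, 0, 0, 0, 1]]])

```text
t: 10.02
position: [0.6028, -0.2042, 0.2436]
tcp_rot: [0.818, 0.534, 0.117, 0.179]
ft_force: [0.6, -0.2, 0.7]
gripper_width: 0.0854
grasp_force: 0.0
```

```bash
python3 - <<'E'
from plant import *
from knob import *
s=get_state();print(s["t"],((s["position"]-hub)@B).round(4),s["ft_force"])
g=grab_frame("side");look(g,"side")
seq(s["position"],Ro.from_quat(s["tcp_rot"]),[(hub+.07*r0+.017*a,Rtilt,5)])
E
```

```text
10.0167 [ 0.0688 -0.0006  0.0943] [ 0.62488029 -0.221961    0.65377251]
side knob n 129 med [0.0643 0.0108 0.0459] circ [ 0.0693 -0.0007] px [294.45736434 190.68217054]
side lid 327 [-0.0746  0.0078  0.087 ] [0.087  0.0895] mid [-0.0759  0.0042  0.083 ]
[0.006, 0.016, 0.773] [-0.003, 0.001, -0.001]
end [ 0.6339 -0.2173  0.174 ]
```

>>> play_rows(increments=[[[0, 0, 0.08, 0, 0, 0, 1], [0, 0, 0.24, 0, 0, 0, 1], [0, 0.005, 0.45, 0, 0, 0, 1], [0, 0.01, 0.65, 0, 0, 0, 1], [0.003, 0.01, 0.77, 0, 0, 0, 1]]])

```text
t: 10.48
position: [0.6307, -0.2162, 0.1732]
tcp_rot: [0.818, 0.534, 0.116, 0.179]
ft_force: [-0.6, 0.6, -0.3]
gripper_width: 0.0853
grasp_force: 0.0
```

>>> play_rows(increments=[[[0, 0, 0, 0, 0, 0, 0.3], [0, 0, 0, 0, 0, 0, 0], [0, 0, 0, 0, 0, 0, -0.1], [0, 0, 0, 0, 0, 0, -0.3], [0, 0, 0, 0, 0, 0, -0.5]]])

```text
t: 10.9
position: [0.6305, -0.216, 0.1762]
tcp_rot: [0.818, 0.534, 0.117, 0.179]
ft_force: [-12.1, 5.6, 28.8]
gripper_width: 0.027
grasp_force: 56.6
```

>>> play_rows(increments=[[[0, 0, 0, 0, 0, 0, -1], [0, 0, 0, 0, 0, 0, -1], [0, 0, 0, 0, 0, 0, -1], [0, 0, 0, 0, 0, 0, -1], [0, 0, 0, 0, 0, 0, -1]]])

```text
t: 11.32
position: [0.6305, -0.216, 0.1765]
tcp_rot: [0.818, 0.534, 0.117, 0.179]
ft_force: [-8.7, 4.3, 7.8]
gripper_width: 0.0271
grasp_force: 58.4
```

```bash
python3 - <<'E'
from plant import *
from knob import *
s=get_state();print(s["t"],((s["position"]-hub)@B).round(4),s["ft_force"]@B,s["gripper_width"],s["grasp_force"],s["moment"])
print((Rtilt.inv()*Ro.from_quat(s["tcp_rot"])).as_rotvec(degrees=True).round(2))
g=grab_frame("side");look(g,"side")
cv2.imwrite("pics/s4.png",cv2.resize(g["frame"][130:330,220:480],None,fx=3,fy=3)[:,:,::-1])
# one turn in 15 calls of 24 deg, 5 rows each
n=75
for k in range(3): print(k,[[round(-.7*(np.sin(np.radians(4.8*(5*k+i)))-np.sin(np.radians(24*k))),3),round(.7*(np.cos(np.radians(4.8*(5*k+i)))-np.cos(np.radians(24*k))),3)] for i in range(1,6)])
E
```

```text
11.3167 [ 0.0677 -0.0002  0.0208] [-5.52100588  0.43480576 11.15914331] 0.027050161114428893 58.43108983011916 [0.33448804 0.8571865  0.02281   ]
[ 0.31 -0.05  0.09]
side knob n 183 med [0.0668 0.0104 0.0489] circ [ 0.068  -0.0003] px [294.1420765  189.32786885]
side lid 291 [-0.0753  0.0093  0.0868] [0.0868 0.0895] mid [-0.0761  0.0067  0.0836]
0 [[np.float64(-0.059), np.float64(-0.002)], [np.float64(-0.117), np.float64(-0.01)], [np.float64(-0.174), np.float64(-0.022)], [np.float64(-0.23), np.float64(-0.039)], [np.float64(-0.285), np.float64(-0.061)]]
1 [[np.float64(-0.053), np.float64(-0.026)], [np.float64(-0.103), np.float64(-0.056)], [np.float64(-0.15), np.float64(-0.091)], [np.float64(-0.194), np.float64(-0.129)], [np.float64(-0.235), np.float64(-0.171)]]
2 [[np.float64(-0.037), np.float64(-0.045)], [np.float64(-0.071), np.float64(-0.093)], [np.float64(-0.1), np.float64(-0.144)], [np.float64(-0.125), np.float64(-0.197)], [np.float64(-0.146), np.float64(-0.252)]]
```

View pics/s4.png

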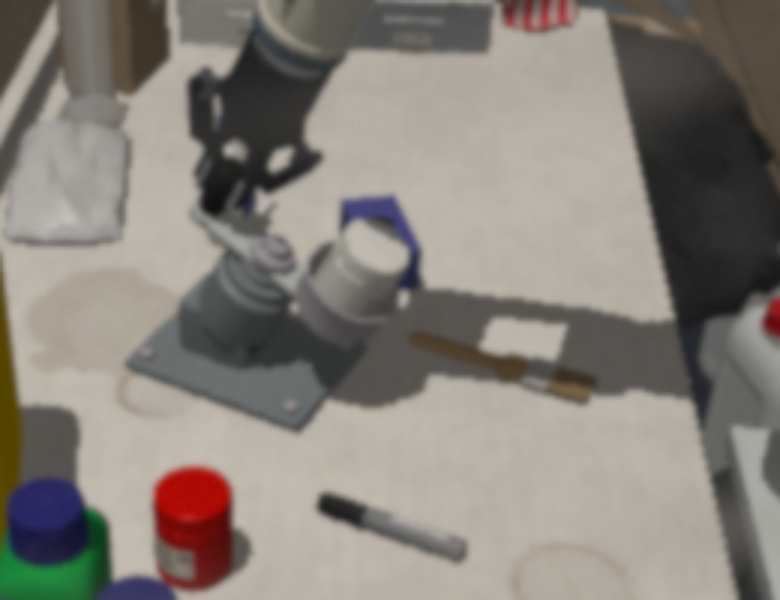

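The knob (crop (225,190)) is held between the fingers, with the jar seated. I'll relieve the residual axial and radial load first.

>>> play_rows(increments=[[[0, -0.005, -0.01, 0, 0, 0, -1], [0, -0.01, -0.03, 0, 0, 0, -1], [0, -0.01, -0.03, 0, 0, 0, -1]]])

```text
t: 11.62
position: [0.6301, -0.2158, 0.1769]
tcp_rot: [0.818, 0.534, 0.117, 0.18]
ft_force: [14.0, -6.1, -22.6]
gripper_width: 0.027
grasp_force: 65.9
```

```bash
cat > st.py <<'E'
from plant import *
from knob import *
s=get_state();c=(s["position"]-hub)@B
print(s["t"],c.round(4),"ang",np.degrees(np.arctan2(-c[1],c[0])).round(1),"F",(s["ft_force"]@B).round(1),s["gripper_width"].round(4),s["grasp_force"].round(1),"q5",s["q"][4].round(3))
E
python3 st.py
```

```text
Traceback (most recent call last):
  File "st.py", line 4, in <module>
    print(s["t"],c.round(4),"ang",np.degrees(np.arctan2(-c[1],c[0])).round(1),"F",(s["ft_force"]@B).round(1),s["gripper_width"].round(4),s["grasp_force"].round(1),"q5",s["q"][4].round(3))
                                                                                                             ^^^^^^^^^^^^^^^^^^^^^^^^
AttributeError: 'float' object has no attribute 'round'
```

>>> play_rows(increments=[[[0, 0.002, 0.01, 0, 0, 0, -1], [0, 0.005, 0.02, 0, 0, 0, -1], [0, 0.005, 0.02, 0, 0, 0, -1]]])

```text
t: 11.87
position: [0.6304, -0.2159, 0.1767]
tcp_rot: [0.818, 0.534, 0.117, 0.179]
ft_force: [-1.4, 0.9, -1.3]
gripper_width: 0.0268
grasp_force: 69.0
```

```bash
cat > st.py <<'E'
from plant import *
from knob import *
s=get_state();c=(s["position"]-hub)@B
print(round(s["t"],2),c.round(4),"ang",np.degrees(np.arctan2(-c[1],c[0])).round(1),"F",(s["ft_force"]@B).round(1),s["gripper_width"],s["grasp_force"],"q5",s["q"][4].round(3))
E
python3 st.py; python3 - <<'E'
import numpy as np
f=lambda t:np.array([-.7*np.sin(np.radians(t)),.7*np.cos(np.radians(t))])
for k in range(15): print(k,";".join("%.3f,%.3f"%tuple(f(24*k+4.8*i)-f(24*k)) for i in range(1,6)))
E
```

```text
11.87 [ 0.0677 -0.0002  0.021 ] ang 0.2 F [-2.   0.3 -0.5] 0.026791402292588487 69.02283514849842 q5 0.485
0 -0.059,-0.002;-0.117,-0.010;-0.174,-0.022;-0.230,-0.039;-0.285,-0.061
1 -0.053,-0.026;-0.103,-0.056;-0.150,-0.091;-0.194,-0.129;-0.235,-0.171
2 -0.037,-0.045;-0.071,-0.093;-0.100,-0.144;-0.125,-0.197;-0.146,-0.252
3 -0.016,-0.056;-0.027,-0.114;-0.033,-0.172;-0.034,-0.231;-0.030,-0.289
4 0.009,-0.058;0.022,-0.115;0.040,-0.171;0.063,-0.225;0.090,-0.277
5 0.031,-0.049;0.067,-0.096;0.106,-0.140;0.149,-0.180;0.195,-0.216
6 0.049,-0.032;0.100,-0.061;0.154,-0.085;0.209,-0.104;0.266,-0.118
7 0.058,-0.010;0.116,-0.015;0.175,-0.015;0.233,-0.010;0.291,0.000
8 0.057,0.015;0.112,0.034;0.166,0.058;0.217,0.086;0.266,0.118
9 0.046,0.036;0.089,0.077;0.128,0.120;0.163,0.167;0.195,0.216
10 0.027,0.052;0.050,0.106;0.068,0.162;0.081,0.219;0.090,0.277
11 0.004,0.059;0.002,0.117;-0.004,0.175;-0.015,0.233;-0.030,0.289
12 -0.020,0.055;-0.045,0.108;-0.075,0.159;-0.108,0.207;-0.146,0.252
13 -0.041,0.042;-0.085,0.080;-0.133,0.115;-0.183,0.145;-0.235,0.171
14 -0.055,0.022;-0.111,0.039;-0.168,0.051;-0.226,0.058;-0.285,0.061
```

>>> play_rows(increments=[[[-0.015, 0, 0, 0, 0, 0, -1], [-0.059, -0.002, 0, 0, 0, 0, -1], [-0.117, -0.01, 0, 0, 0, 0, -1], [-0.174, -0.022, 0, 0, 0, 0, -1], [-0.23, -0.039, 0, 0, 0, 0, -1]]])

```text
t: 12.28
position: [0.618, -0.2357, 0.1752]
tcp_rot: [0.818, 0.534, 0.117, 0.179]
ft_force: [-2.2, 5.6, 2.6]
gripper_width: 0.0264
grasp_force: 69.4
```

>>> play_rows(increments=[[[-0.055, -0.022, 0, 0, 0, 0, -1], [-0.108, -0.048, 0, 0, 0, 0, -1], [-0.158, -0.078, 0, 0, 0, 0, -1], [-0.205, -0.113, 0, 0, 0, 0, -1], [-0.249, -0.151, 0, 0, 0, 0, -1]]])

```text
t: 12.7
position: [0.596, -0.253, 0.1691]
tcp_rot: [0.818, 0.533, 0.118, 0.18]
ft_force: [1.3, 6.0, 0.2]
gripper_width: 0.0266
grasp_force: 69.0
```

```bash
python3 st.py
```

```text
12.7 [ 0.0495 -0.048   0.0211] ang 44.1 F [-1.   6.   0.7] 0.026595180072862466 69.01131124701351 q5 0.449
```

>>> play_rows(increments=[[[-0.041, -0.042, 0, 0, 0, 0, -1]]])

```text
t: 12.78
position: [0.591, -0.2552, 0.1674]
tcp_rot: [0.818, 0.533, 0.118, 0.18]
ft_force: [3.1, 4.8, -0.4]
gripper_width: 0.0267
grasp_force: 68.9
```

>>> play_rows(increments=[[[-0.037, -0.045, 0, 0, 0, 0, -1], [-0.071, -0.093, 0, 0, 0, 0, -1], [-0.1, -0.144, 0, 0, 0, 0, -1], [-0.125, -0.197, 0, 0, 0, 0, -1], [-0.146, -0.252, 0, 0, 0, 0, -1]]])

```text
t: 13.2
position: [0.5651, -0.2599, 0.1573]
tcp_rot: [0.818, 0.533, 0.118, 0.181]
ft_force: [7.5, 2.2, -4.2]
gripper_width: 0.0266
grasp_force: 68.3
```

>>> play_rows(increments=[[[-0.016, -0.056, 0, 0, 0, 0, -1], [-0.027, -0.114, 0, 0, 0, 0, -1], [-0.033, -0.172, 0, 0, 0, 0, -1], [-0.034, -0.231, 0, 0, 0, 0, -1], [-0.03, -0.289, 0, 0, 0, 0, -1]]])

```text
t: 13.62
position: [0.5401, -0.2531, 0.1454]
tcp_rot: [0.818, 0.533, 0.118, 0.182]
ft_force: [5.7, -7.6, -6.8]
gripper_width: 0.0264
grasp_force: 68.0
```

```bash
python3 st.py
```

```text
13.62 [-0.0069 -0.0705  0.0212] ang 95.6 F [ 4.6 -4.7 -9.7] 0.026376580485281676 67.96961241401732 q5 0.356
```

>>> play_rows(increments=[[[0.009, -0.058, 0.001, 0, 0, 0, -1], [0.022, -0.115, 0.002, 0, 0, 0, -1], [0.04, -0.171, 0.003, 0, 0, 0, -1], [0.063, -0.225, 0.004, 0, 0, 0, -1], [0.09, -0.277, 0.006, 0, 0, 0, -1]]])

```text
t: 14.03
position: [0.5196, -0.2348, 0.133]
tcp_rot: [0.818, 0.533, 0.117, 0.181]
ft_force: [-7.9, -7.8, 7.7]
gripper_width: 0.0264
grasp_force: 69.9
```

>>> play_rows(increments=[[[0.031, -0.049, 0.001, 0, 0, 0, -1], [0.067, -0.096, 0.002, 0, 0, 0, -1], [0.106, -0.14, 0.003, 0, 0, 0, -1], [0.149, -0.18, 0.004, 0, 0, 0, -1], [0.195, -0.216, 0.004, 0, 0, 0, -1]]])

```text
t: 14.45
position: [0.5086, -0.2081, 0.1232]
tcp_rot: [0.818, 0.533, 0.117, 0.18]
ft_force: [-10.9, -2.7, 11.2]
gripper_width: 0.0262
grasp_force: 70.5
```

>>> play_rows(increments=[[[0.049, -0.032, 0, 0, 0, 0, -1], [0.1, -0.061, 0, 0, 0, 0, -1], [0.154, -0.085, 0, 0, 0, 0, -1], [0.209, -0.104, 0, 0, 0, 0, -1], [0.266, -0.118, 0, 0, 0, 0, -1]]])

```text
t: 14.87
position: [0.5095, -0.179, 0.118]
tcp_rot: [0.818, 0.533, 0.117, 0.18]
ft_force: [-9.0, 1.8, 9.7]
gripper_width: 0.0264
grasp_force: 70.5
```

```bash
python3 st.py
```

```text
14.87 [-0.0709 -0.015   0.0208] ang 168.1 F [-4.  -2.  12.6] 0.026366103219331978 70.4909787280485 q5 0.264
```

>>> play_rows(increments=[[[0.058, -0.01, -0.001, 0, 0, 0, -1], [0.116, -0.015, -0.002, 0, 0, 0, -1], [0.175, -0.015, -0.003, 0, 0, 0, -1], [0.233, -0.01, -0.004, 0, 0, 0, -1], [0.291, 0, -0.005, 0, 0, 0, -1]]])

```text
t: 15.28
position: [0.5215, -0.152, 0.1182]
tcp_rot: [0.818, 0.533, 0.117, 0.18]
ft_force: [-1.7, 2.4, -0.4]
gripper_width: 0.0267
grasp_force: 69.1
```

>>> play_rows(increments=[[[0.057, 0.015, -0.001, 0, 0, 0, -1], [0.112, 0.034, -0.002, 0, 0, 0, -1], [0.166, 0.058, -0.003, 0, 0, 0, -1], [0.217, 0.086, -0.004, 0, 0, 0, -1], [0.266, 0.118, -0.005, 0, 0, 0, -1]]])

```text
t: 15.7
position: [0.543, -0.1317, 0.1236]
tcp_rot: [0.818, 0.534, 0.117, 0.18]
ft_force: [5.4, -0.6, -8.2]
gripper_width: 0.0266
grasp_force: 68.1
```

>>> play_rows(increments=[[[0.046, 0.036, 0, 0, 0, 0, -1], [0.089, 0.077, 0, 0, 0, 0, -1], [0.128, 0.12, 0, 0, 0, 0, -1], [0.163, 0.167, 0, 0, 0, 0, -1], [0.195, 0.216, 0, 0, 0, 0, -1]]])

```text
t: 16.12
position: [0.5696, -0.1222, 0.1331]
tcp_rot: [0.818, 0.534, 0.118, 0.18]
ft_force: [5.9, -7.1, -7.3]
gripper_width: 0.0265
grasp_force: 67.9
```

```bash
python3 st.py
```

```text
16.12 [-0.0353  0.0611  0.0209] ang -120.0 F [  4.4  -4.1 -10.2] 0.026532305737370615 67.86051360424608 q5 0.355
```

>>> play_rows(increments=[[[0.027, 0.052, 0.001, 0, 0, 0, -1], [0.05, 0.106, 0.002, 0, 0, 0, -1], [0.068, 0.162, 0.003, 0, 0, 0, -1], [0.081, 0.219, 0.004, 0, 0, 0, -1], [0.09, 0.277, 0.005, 0, 0, 0, -1]]])

```text
t: 16.53
position: [0.5963, -0.1251, 0.1449]
tcp_rot: [0.818, 0.533, 0.117, 0.181]
ft_force: [-1.1, -9.5, 2.4]
gripper_width: 0.0264
grasp_force: 69.0
```

>>> play_rows(increments=[[[0.004, 0.059, 0, 0, 0, 0, -1], [0.002, 0.117, 0, 0, 0, 0, -1], [-0.004, 0.175, 0, 0, 0, 0, -1], [-0.015, 0.233, 0, 0, 0, 0, -1], [-0.03, 0.289, 0, 0, 0, 0, -1]]])

```text
t: 16.95
position: [0.6179, -0.1387, 0.1567]
tcp_rot: [0.818, 0.533, 0.117, 0.18]
ft_force: [-6.5, -7.6, 5.1]
gripper_width: 0.0265
grasp_force: 69.6
```

>>> play_rows(increments=[[[-0.02, 0.055, 0, 0, 0, 0, -1], [-0.045, 0.108, 0, 0, 0, 0, -1], [-0.075, 0.159, 0, 0, 0, 0, -1], [-0.108, 0.207, 0, 0, 0, 0, -1], [-0.146, 0.252, 0, 0, 0, 0, -1]]])

```text
t: 17.37
position: [0.6322, -0.161, 0.167]
tcp_rot: [0.818, 0.533, 0.116, 0.18]
ft_force: [-9.8, -4.1, 7.4]
gripper_width: 0.0267
grasp_force: 70.0
```

>>> play_rows(increments=[[[-0.041, 0.042, 0, 0, 0, 0, -1], [-0.085, 0.08, 0, 0, 0, 0, -1], [-0.133, 0.115, 0, 0, 0, 0, -1], [-0.183, 0.145, 0, 0, 0, 0, -1], [-0.235, 0.171, 0, 0, 0, 0, -1]]])

```text
t: 17.78
position: [0.6367, -0.1883, 0.174]
tcp_rot: [0.818, 0.534, 0.116, 0.179]
ft_force: [-10.3, 1.7, 8.1]
gripper_width: 0.0267
grasp_force: 70.3
```

>>> play_rows(increments=[[[-0.055, 0.022, 0, 0, 0, 0, -1], [-0.111, 0.039, 0, 0, 0, 0, -1], [-0.168, 0.051, 0, 0, 0, 0, -1], [-0.226, 0.058, 0, 0, 0, 0, -1], [-0.285, 0.061, 0, 0, 0, 0, -1]]])

```text
t: 18.2
position: [0.6304, -0.2161, 0.1766]
tcp_rot: [0.818, 0.534, 0.117, 0.179]
ft_force: [-9.2, 5.2, 8.8]
gripper_width: 0.0264
grasp_force: 70.3
```

```bash
python3 st.py
```

```text
18.2 [ 0.0677 -0.0004  0.0209] ang 0.3 F [-5.8  1.  12.4] 0.026398434666246383 70.30257543548942 q5 0.486
```

>>> play_rows(increments=[[[-0.059, -0.002, -0.001, 0, 0, 0, -1], [-0.117, -0.01, -0.003, 0, 0, 0, -1], [-0.174, -0.022, -0.004, 0, 0, 0, -1], [-0.23, -0.039, -0.006, 0, 0, 0, -1], [-0.285, -0.061, -0.007, 0, 0, 0, -1]]])

```text
t: 18.62
position: [0.6142, -0.2397, 0.1743]
tcp_rot: [0.818, 0.534, 0.117, 0.179]
ft_force: [-1.0, 4.0, 0.6]
gripper_width: 0.0264
grasp_force: 69.2
```

>>> play_rows(increments=[[[-0.053, -0.026, 0, 0, 0, 0, -1], [-0.103, -0.056, 0, 0, 0, 0, -1], [-0.15, -0.091, 0, 0, 0, 0, -1], [-0.194, -0.129, 0, 0, 0, 0, -1], [-0.235, -0.171, 0, 0, 0, 0, -1]]])

```text
t: 19.03
position: [0.591, -0.2553, 0.1674]
tcp_rot: [0.818, 0.533, 0.118, 0.18]
ft_force: [2.2, 4.9, 0.2]
gripper_width: 0.0268
grasp_force: 69.0
```

>>> play_rows(increments=[[[-0.037, -0.045, 0, 0, 0, 0, -1], [-0.071, -0.093, 0, 0, 0, 0, -1], [-0.1, -0.144, 0, 0, 0, 0, -1], [-0.125, -0.197, 0, 0, 0, 0, -1], [-0.146, -0.252, 0, 0, 0, 0, -1]]])

```text
t: 19.45
position: [0.5649, -0.2599, 0.1572]
tcp_rot: [0.818, 0.533, 0.118, 0.181]
ft_force: [6.5, 2.8, -1.7]
gripper_width: 0.0266
grasp_force: 68.5
```

>>> play_rows(increments=[[[-0.016, -0.056, 0, 0, 0, 0, -1], [-0.027, -0.114, 0, 0, 0, 0, -1], [-0.033, -0.172, 0, 0, 0, 0, -1], [-0.034, -0.231, 0, 0, 0, 0, -1], [-0.03, -0.289, 0, 0, 0, 0, -1]]])

```text
t: 19.87
position: [0.5398, -0.253, 0.1452]
tcp_rot: [0.818, 0.533, 0.118, 0.182]
ft_force: [5.0, -7.5, -4.3]
gripper_width: 0.0265
grasp_force: 68.2
```

>>> play_rows(increments=[[[0.009, -0.058, 0.001, 0, 0, 0, -1], [0.022, -0.115, 0.002, 0, 0, 0, -1], [0.04, -0.171, 0.003, 0, 0, 0, -1], [0.063, -0.225, 0.004, 0, 0, 0, -1], [0.09, -0.277, 0.006, 0, 0, 0, -1]]])

```text
t: 20.28
position: [0.5194, -0.2346, 0.1329]
tcp_rot: [0.818, 0.533, 0.117, 0.181]
ft_force: [-7.5, -6.9, 8.4]
gripper_width: 0.0269
grasp_force: 70.0
```

>>> play_rows(increments=[[[0.031, -0.049, 0.001, 0, 0, 0, -1], [0.067, -0.096, 0.002, 0, 0, 0, -1], [0.106, -0.14, 0.003, 0, 0, 0, -1], [0.149, -0.18, 0.004, 0, 0, 0, -1], [0.195, -0.216, 0.004, 0, 0, 0, -1]]])

```text
t: 20.7
position: [0.5086, -0.2081, 0.1231]
tcp_rot: [0.818, 0.533, 0.117, 0.18]
ft_force: [-10.5, -1.9, 11.5]
gripper_width: 0.0265
grasp_force: 70.6
```

>>> play_rows(increments=[[[0.049, -0.032, 0, 0, 0, 0, -1], [0.1, -0.061, 0, 0, 0, 0, -1], [0.154, -0.085, 0, 0, 0, 0, -1], [0.209, -0.104, 0, 0, 0, 0, -1], [0.266, -0.118, 0, 0, 0, 0, -1]]])

```text
t: 21.12
position: [0.5095, -0.179, 0.118]
tcp_rot: [0.818, 0.533, 0.117, 0.18]
ft_force: [-8.8, 1.7, 10.1]
gripper_width: 0.0268
grasp_force: 70.6
```

```bash
python3 st.py
```

```text
21.12 [-0.0708 -0.0149  0.0209] ang 168.1 F [-3.6 -2.  12.8] 0.026832699691438113 70.55350314360112 q5 0.264
```

>>> play_rows(increments=[[[0.058, -0.01, -0.001, 0, 0, 0, -1], [0.116, -0.015, -0.002, 0, 0, 0, -1], [0.175, -0.015, -0.003, 0, 0, 0, -1], [0.233, -0.01, -0.004, 0, 0, 0, -1], [0.291, 0, -0.005, 0, 0, 0, -1]]])

```text
t: 21.53
position: [0.5215, -0.152, 0.1181]
tcp_rot: [0.818, 0.534, 0.117, 0.18]
ft_force: [-2.0, 0.5, -0.7]
gripper_width: 0.0265
grasp_force: 69.2
```

>>> play_rows(increments=[[[0.057, 0.015, -0.001, 0, 0, 0, -1], [0.112, 0.034, -0.002, 0, 0, 0, -1], [0.166, 0.058, -0.003, 0, 0, 0, -1], [0.217, 0.086, -0.004, 0, 0, 0, -1], [0.266, 0.118, -0.005, 0, 0, 0, -1]]])

```text
t: 21.95
position: [0.5429, -0.1317, 0.1236]
tcp_rot: [0.818, 0.534, 0.117, 0.18]
ft_force: [6.3, -3.3, -9.9]
gripper_width: 0.0267
grasp_force: 67.7
```

>>> play_rows(increments=[[[0.046, 0.036, 0, 0, 0, 0, -1], [0.089, 0.077, 0, 0, 0, 0, -1], [0.128, 0.12, 0, 0, 0, 0, -1], [0.163, 0.167, 0, 0, 0, 0, -1], [0.195, 0.216, 0, 0, 0, 0, -1]]])

```text
t: 22.37
position: [0.5697, -0.1222, 0.1332]
tcp_rot: [0.818, 0.534, 0.118, 0.18]
ft_force: [6.3, -8.5, -8.5]
gripper_width: 0.0267
grasp_force: 67.7
```

>>> play_rows(increments=[[[0.027, 0.052, 0.001, 0, 0, 0, -1], [0.05, 0.106, 0.002, 0, 0, 0, -1], [0.068, 0.162, 0.003, 0, 0, 0, -1], [0.081, 0.219, 0.004, 0, 0, 0, -1], [0.09, 0.277, 0.005, 0, 0, 0, -1]]])

```text
t: 22.78
position: [0.5961, -0.125, 0.1448]
tcp_rot: [0.818, 0.533, 0.117, 0.18]
ft_force: [-1.4, -10.1, 2.4]
gripper_width: 0.0265
grasp_force: 69.0
```

>>> play_rows(increments=[[[0.004, 0.059, 0, 0, 0, 0, -1], [0.002, 0.117, 0, 0, 0, 0, -1], [-0.004, 0.175, 0, 0, 0, 0, -1], [-0.015, 0.233, 0, 0, 0, 0, -1], [-0.03, 0.289, 0, 0, 0, 0, -1]]])

```text
t: 23.2
position: [0.6177, -0.1385, 0.1566]
tcp_rot: [0.818, 0.533, 0.116, 0.18]
ft_force: [-6.8, -7.6, 4.3]
gripper_width: 0.027
grasp_force: 69.5
```

>>> play_rows(increments=[[[-0.02, 0.055, 0, 0, 0, 0, -1], [-0.045, 0.108, 0, 0, 0, 0, -1], [-0.075, 0.159, 0, 0, 0, 0, -1], [-0.108, 0.207, 0, 0, 0, 0, -1], [-0.146, 0.252, 0, 0, 0, 0, -1]]])

```text
t: 23.62
position: [0.6322, -0.1608, 0.1669]
tcp_rot: [0.818, 0.534, 0.116, 0.18]
ft_force: [-9.1, -3.4, 6.4]
gripper_width: 0.0265
grasp_force: 69.9
```

>>> play_rows(increments=[[[-0.041, 0.042, 0, 0, 0, 0, -1], [-0.085, 0.08, 0, 0, 0, 0, -1], [-0.133, 0.115, 0, 0, 0, 0, -1], [-0.183, 0.145, 0, 0, 0, 0, -1], [-0.235, 0.171, 0, 0, 0, 0, -1]]])

```text
t: 24.03
position: [0.6367, -0.1881, 0.1739]
tcp_rot: [0.818, 0.534, 0.116, 0.179]
ft_force: [-9.8, 0.5, 7.5]
gripper_width: 0.0267
grasp_force: 70.2
```

>>> play_rows(increments=[[[-0.055, 0.022, 0, 0, 0, 0, -1], [-0.111, 0.039, 0, 0, 0, 0, -1], [-0.168, 0.051, 0, 0, 0, 0, -1], [-0.226, 0.058, 0, 0, 0, 0, -1], [-0.27, 0.06, 0, 0, 0, 0, -1]]])

```text
t: 24.45
position: [0.631, -0.2147, 0.1766]
tcp_rot: [0.818, 0.534, 0.117, 0.179]
ft_force: [-7.3, 5.7, 8.0]
gripper_width: 0.0268
grasp_force: 70.2
```

>>> play_rows(increments=[[[-0.012, 0.001, 0, 0, 0, 0, -1], [-0.015, 0.001, -0.004, 0, 0, 0, -1], [-0.015, 0.001, -0.007, 0, 0, 0, -1], [-0.015, -0.003, -0.008, 0, 0, 0, -1], [-0.015, -0.003, -0.008, 0, 0, 0, -1]]])

```text
t: 24.87
position: [0.6304, -0.2156, 0.1767]
tcp_rot: [0.818, 0.534, 0.117, 0.18]
ft_force: [-1.9, 0.4, 0.3]
gripper_width: 0.0267
grasp_force: 69.1
```

```bash
python3 st.py; python3 - <<'E'
from plant import *
from knob import *
look(grab_frame("side"),"side")
E
```

```text
24.87 [0.0676 0.     0.021 ] ang -0.0 F [-1.6 -0.4  1.1] 0.026689031950477303 69.07830324489623 q5 0.485
side knob n 183 med [0.0666 0.0112 0.0481] circ [0.0681 0.    ] px [294.10928962 189.52459016]
side lid 293 [-0.0769  0.0087  0.0868] [0.0868 0.0893] mid [-0.0777  0.0065  0.0831]
```

Two turns done; release and withdraw along the axis.

>>> play_rows(increments=[[[0, 0, 0, 0, 0, 0, -0.2], [0, 0, 0, 0, 0, 0, 0.2], [0, 0, 0, 0, 0, 0, 0.6], [0, 0, 0, 0, 0, 0, 0.8], [0, 0, 0, 0, 0, 0, 0.8]]])

```text
t: 25.33
position: [0.6306, -0.2157, 0.1769]
tcp_rot: [0.818, 0.534, 0.117, 0.18]
ft_force: [0.5, -0.6, 0.9]
gripper_width: 0.0764
grasp_force: 0.0
```

>>> play_rows(increments=[[[0, 0, -0.08, 0, 0, 0, 0.8], [0, 0, -0.24, 0, 0, 0, 0.8], [0, 0, -0.46, 0, 0, 0, 0.8], [0, 0, -0.7, 0, 0, 0, 0.8], [0, 0, -0.95, 0, 0, 0, 0.8]]])

```text
t: 25.75
position: [0.5932, -0.1993, 0.2639]
tcp_rot: [0.818, 0.534, 0.117, 0.179]
ft_force: [0.5, 0.3, 0.1]
gripper_width: 0.0767
grasp_force: 0.0
```

>>> play_rows(increments=[[[0, 0, -0.2, 0, 0, 0, 0.8], [0, 0, -0.36, 0, 0, 0, 0.8], [0, 0, -0.46, 0, 0, 0, 0.8], [0, 0, -0.5, 0, 0, 0, 0.8], [0, 0, -0.5, 0, 0, 0, 0.8]]])

```text
t: 26.17
position: [0.5749, -0.1912, 0.3094]
tcp_rot: [0.818, 0.533, 0.118, 0.18]
ft_force: [-0.1, -0.2, -1.5]
gripper_width: 0.0767
grasp_force: 0.0
```

>>> play_rows(increments=[[[0, 0, 0, 0, 0, 0, 0.8], [0, 0, 0, 0, 0, 0, 0.8], [0, 0, 0, 0, 0, 0, 0.8], [0, 0, 0, 0, 0, 0, 0.8], [0, 0, 0, 0, 0, 0, 0.8]]])

```text
t: 26.58
position: [0.5748, -0.1912, 0.3076]
tcp_rot: [0.818, 0.534, 0.117, 0.179]
ft_force: [0.2, 0.2, 0.4]
gripper_width: 0.0773
grasp_force: 0.0
```

```bash
python3 st.py; python3 - <<'E'
from plant import *
from knob import *
g=grab_frame("side");look(g,"side")
cv2.imwrite("pics/s5.png",g["frame"][90:450,180:560][:,:,::-1])
look(grab_frame("top"),"top")
E
```

```text
26.58 [6.790e-02 1.000e-04 1.654e-01] ang -0.1 F [0.3 0.3 0.3] 0.07727023586590161 0.0 q5 0.753
side knob n 130 med [0.0646 0.0111 0.0455] circ [ 0.0691 -0.0004] px [294.30769231 190.84615385]
side lid 328 [-0.0762  0.0059  0.087 ] [0.087  0.0895] mid [-0.0779  0.0024  0.0834]
top knob n 3 med [-0.0913 -0.0374  0.0281] circ [-0.105  -0.0384] px [383.66666667 275.33333333]
top lid 251 [-0.0889 -0.0016  0.0884] [0.0884 0.0933] mid [-0.0894 -0.0001  0.0887]
```

View pics/s5.png

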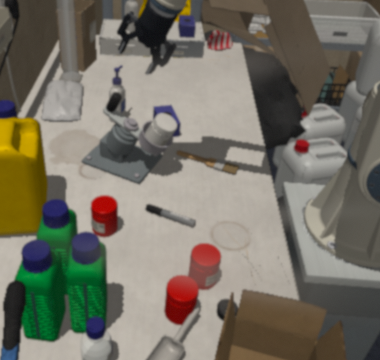

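The jar (crop (157,132)) is seated in the cup at the lowest point, and the knob (crop (113,103)) is free. The bystanders are where they were and the gripper is well clear.

```bash
python3 -c "
from plant import *
print(hand_in())"
```

```text
the job is handed in; nothing more can be done
None
```

The white jar is seated in the mixer's cup at the lowest point, cranked two clockwise turns by the knob at about 6.3 s each, then released; the job was handed in at about 27 s with the mixer at rest and the bystanders apparently undisturbed in the last side picture.

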